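# Grip a stuck-lidded coffee jar in the ratchet jar clamp and keep the squeeze on

### The arm

A 6-joint arm with a two-finger parallel gripper is mounted at the origin on a cart in front of the work surface, level with it; the furniture and walls round the work are solid. World frame = base frame: x ahead of the robot, y to its left, z up, the work surface at z = 0. Lengths are in m, angles in rad, forces in N, time in s.
With the tool pointing down it reaches from about 0.35 to 0.775 m from the base axis. Payload 5.5 kg.
Tool frame: the origin (TCP) lies at the very end of the fingers, on their centre line; the grasp point (between the pads) lies 19 mm behind it; z points along the fingers, y is the line along which they close (so a half turn about z gives the same grasp; the last joint's range is limited). The gripper opens to 85 mm and grips with 20 to 120 N. Pads are 22 mm wide; open, the fingers measure 114 mm over their backs; the gripper's body (76 mm by 85 mm) begins 54 mm behind the grasp point. The pads swing forward as they close: fully open they stand 13 mm farther back than shut.
Start: joints at [-1.452, 0.313, 0.046, 1.304, 0, 1.431], TCP at [0.147, -0.556, 0.231] pointing down, gripper open.
Joint ranges: [-2.76, 2.76], [-0.86, 1.69], [-1.03, 1.26], [-2.2, 2.34], [-1.47, 1.5], [-3.14, 3.14]. Speed limits (rad/s): [2.57, 2.57, 3.14, 3.14, 3.14, 3.14].

### API

Orientations are given as a unit quaternion [w, x, y, z].
In Python, from workcell import env gives the robot as it stands. The module is installed in compiled form; this text tells all that it offers.
- The arm moves only by the tool jog_arm, never from a script. Its argument "rows" is a list of rows, each a list of 6 numbers: the shift along the world's x, y, z in units of 40 mm (1.0 is 40 mm), then the turn, a rotation vector about the world's x, y, z in units of 6 degrees (1.0 is 6 degrees). In form: [[x, y, z, wx, wy, wz], ...]. A call has 1 to 12 rows; each row is the pose to reach, as a shift and turn from the pose commanded when the call began; what a row does not reach only later rows make up. A row lasts 1/12 s, in which the tool goes at most 41.7 mm and 7.16 degrees, less where a joint would pass 70% of its speed; a pose out of reach is approached as far as the arm can. A call with a gripper value outside its range is refused whole. "jaw" is the gripper command: -1 is fully open, 1 is shut, values between are in proportion, set as the call begins (left out, the last holds). The fingers move at their own pace and stop on an object; "force" is the grip in N (left out, the last holds). Time passes only in rows, so rows that repeat a pose let the fingers close. It gives the time, the measured TCP pose, the force, the opening and the grip force at its end, in the units of the state.
- env.get_state(): the state, without advancing time (a new reading comes with each control period).
- env.read_camera(name): name is "side" or "top"; returns a dict with "pixels" (420x560x3 uint8, red, green, blue), "mtx" (3x3 intrinsics, pixels), "cam_to_world" (4x4, takes a point from camera to world coordinates). Camera axes: x right, y up, looking along -z (the intrinsics and any distortion apply to the point x, -y, -z); pixel columns grow to the right and rows downward; lengths in m; the calibration is good to about 2 mm. A picture is of the moment at which its call begins. There is no depth.
- env.hand_in(): hands the job in; it is judged then, once.
The state is a dict: "clock": time; "joint_pos": joint angles; "qvel": joint speeds; "tau": joint torques, N m; "tcp_pos": TCP position; "orientation": TCP orientation; "wrist_force": force on the tool from outside, world axes, zero at the start; "ft_torque": the same for the moment, N m; "finger_gap": finger opening in m; "grip_force": force on a finger pad.
Only numpy, scipy, OpenCV 4.12 (cv2) and the standard library are available. Lean on these libraries where they do the work, as an engineer would, in place of code of your own. Each camera call takes 0.05 s, during which the arm holds its last target. There are 200 camera calls.

### The job

The lid of the yellow-lidded coffee jar is stuck, so hold the jar for me while I twist it off: set the jar down upright between the jaws of the jar clamp, let go of it, then pump the black trigger until the sprung pad presses the jar home into the red vee and the pad's yellow collar is about half pushed in (the glass will crack if the pad bottoms out). Work the jaw with the trigger only, leave the other things where they are, and finish still squeezing the trigger - do not let go of it.

Things in the scene. Friction and masses are not known exactly. Their poses are not given: they have to be found in the camera images.
- jar_center (a point): Centre, half-way up, of the glass coffee jar with the yellow screw lid (loose, about 0.3 kg, 105 mm tall; glass body barrel-shaped, 57 mm across at its widest; lid 59 mm across and 16 mm high at the very top). Its z axis points up out of the lid.
- vee_seat (a point): Point on the clamp's slick metal slip plate, 15 mm above the worktop, under the middle of a jar seated in the fixed vee (within 2 mm). Axes: z up; y along the clamp from trigger to vee, the way the jaw advances (roughly the robot's left); x across the clamp, away from the robot. The plate is 68 mm wide (x) and runs from 74 mm before (-y) to 30 mm behind this point.
- jar_clamp: The jar clamp: a beech board 105 (x) x 370 mm (y), screwed down, with red cast fittings; origin under its middle, axes as vee_seat. At +y the vee: two rubber-faced cheeks 30 degrees either side of y, up to 71 mm above the plate. A jar is let down from above between pad and vee, with finger room on both sides along x; the pad slides it upright along the plate into the vee.
- pad_face (a point): Middle of the front face of the sprung rubber pad, 44 mm wide (x) and 60 mm tall, 53 mm above the worktop; it faces the vee. Behind it the yellow collar, 36 mm across, slides into the red jaw head. Moves along the clamp's y with the jaw.
- grip_center (a point): Middle, at gripping height (150 mm up), of the clamp's fixed upright grip: black rubber, 22 mm thick (y), 26 mm wide (x), from 104 to 180 mm above the worktop, 192 mm from the vee seat along -y. It does not move. Axes as vee_seat.
- trigger_center (a point): Middle of the finger part of the trigger: a black lever 12 mm thick, 22 mm wide, in front (+y) of the fixed grip, its top about 175 mm above the worktop; take it about 150 mm up. Front face to back face of the grip: about 61 mm at rest, 40 mm fully squeezed. This point, 58 mm from the pivot below it, moves about 21 mm towards the grip in a full squeeze.
- trigger (a joint): Angle of the trigger: 0 at rest, 0.36 rad fully squeezed towards the grip. A spring returns it when it is let off (about 3 to 4 N at the finger part).
- jaw (a joint): Advance of the ratchet rod and jaw along +y, 0 to 0.075 m; starts between 0 and 0.02. A full squeeze of the trigger pushes it 10 mm (two teeth; the first may differ by a tooth); when the trigger is let off the ratchet's 5 mm teeth hold it (under load it slips back by less than a tooth). It cannot be wound back. At about 0.046 the pad touches a jar that sits in the vee.
- pad (a joint): How far the sprung pad and its yellow collar are pushed into the jaw head: 0 free, 0.012 m bottomed. 3.6 N starts it, 1.2 N more for each mm; beyond 12 mm the force rises steeply. Half pushed in is about 11 N, which takes some 13 N at the trigger's finger part.
- coffee_maker: The black filter coffee maker that stands between the jars and the clamp, fixed; origin under its middle. With its carafe it reaches 150 mm towards the robot and about 110 mm to either side of the origin, and 344 mm up: carry the jar round its front. (Left of it a wall cabinet hangs with its underside 440 mm above the worktop, its nearest corner at about x = 0.40, y = 0.37.)
- salt_mill: Clear shaker with a grey top, 44 mm across, 90 mm tall; origin under its middle. To be left alone.
- spice_jar: Spice jar with a red lid, 45 mm across, 106 mm tall; origin under its middle. To be left alone.
- dropper_bottle: Small brown dropper bottle, 33 mm across, 102 mm tall; origin under its middle. To be left alone.
Mind the look-alikes: they are no part of the job. Leave any orange or pink look-alike of the part that bears jar_center alone.

How it is judged:
By the outcome, as a careful person would: the job done as asked, in the order asked, and still so for the second after the job is handed in, while the arm keeps its last pose, push and grip.
It also fails if it takes over 72 s, if anything falls off the work surface, if the arm or the gripper's body presses on something with over 40 N, if the wrist force passes 120 N, or if a joint passes its speed limit or range.

## Working session

There is one attempt and no reset: what is moved stays moved. The work goes in short steps, Python scripts to look and compute and a tool call to move; the robot and the scene stay as the last step left them, time stands still between calls to the robot, and variables do not carry over. Pictures are saved under pics/ and viewed, at most 10 in all, crops included, and the job is handed in when it is done.

Besides the shell and the picture viewer there is one more tool, called after "Call:" by a JSON object that holds its "api" and its "payload". jog_arm: Moves the arm, as the interface text tells. Its arguments: {"type":"object","properties":{"rows":{"type":"array","items":{"type":"array","items":{"type":"number"}}},"jaw":{"type":"number"},"force":{"type":"number"}},"required":["rows"]}

```bash
mkdir -p pics; cat > h.py <<'E'
from workcell import env
import numpy as np, cv2
def cam(n):
    r=env.read_camera(n); return r
def save(n,f):
    r=cam(n); cv2.imwrite('pics/'+f,r['pixels'][:,:,::-1]); return r
def ray(r,u,v):
    K=np.array(r['mtx']);T=np.array(r['cam_to_world'])
    d=np.linalg.inv(K)@[u,v,1]; d=np.array([d[0],-d[1],-d[2]])
    return T[:3,3],T[:3,:3]@d
def onz(r,u,v,z):
    o,d=ray(r,u,v); return o+d*(z-o[2])/d[2]
def proj(r,p):
    K=np.array(r['mtx']);T=np.array(r['cam_to_world'])
    q=T[:3,:3].T@(np.array(p)-T[:3,3]); q=K@[q[0],-q[1],-q[2]]; return q[:2]/q[2]
E
python3 - <<'E'
from h import *
for n in('side','top'):
    r=save(n,n+'0.png'); print(r.keys(),np.round(r['mtx'],1),np.round(r['cam_to_world'],3))
print(env.get_state())
E
```

```text
dict_keys(['pixels', 'mtx', 'cam_to_world']) [[451.7   0.  275.7]
 [  0.  451.7 207.8]
 [  0.    0.    1. ]] [[-0.799  0.495 -0.342 -0.06 ]
 [-0.601 -0.642  0.476  0.658]
 [ 0.016  0.586  0.81   1.268]
 [ 0.     0.     0.     1.   ]]
dict_keys(['pixels', 'mtx', 'cam_to_world']) [[391.2   0.  283.9]
 [  0.  391.2 213.1]
 [  0.    0.    1. ]] [[ 0.012  0.998 -0.068  0.334]
 [-1.     0.011 -0.011 -0.004]
 [-0.011  0.068  0.998  1.697]
 [ 0.     0.     0.     1.   ]]
{'clock': 0.1, 'joint_pos': array([-1.45161025e+00,  3.13932293e-01,  4.50896898e-02,  1.30358348e+00,
       -3.24725915e-06,  1.43118527e+00]), 'qvel': array([-6.59311688e-04,  1.73963104e-05,  2.56768725e-03,  1.56173653e-03,
        3.70677779e-04,  7.13602078e-04]), 'tau': array([ 2.97005667e-03, -4.81726563e+01,  2.99244153e+01,  1.28189806e-02,
       -8.39461995e-05,  3.08669314e-06]), 'tcp_pos': array([ 0.14708244, -0.55540537,  0.23049287]), 'orientation': array([-8.14853129e-04,  9.91639351e-01,  1.29037718e-01,  6.69825323e-06]), 'wrist_force': array([-0.49446127,  0.36948414,  0.01131197]), 'ft_torque': array([-0.02491874, -0.01133097, -0.00898615]), 'grip_force': 0.0, 'finger_gap': 0.08505530767468854}
```

View pics/side0.png

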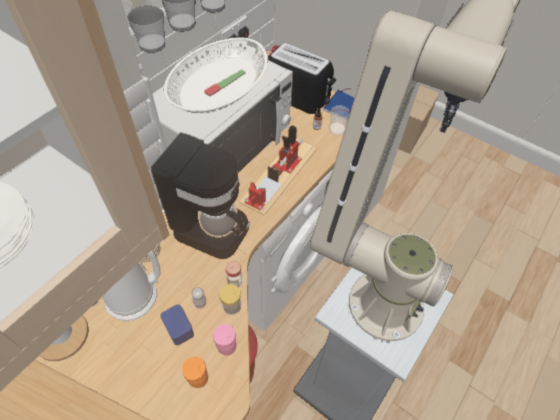

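View pics/top0.png

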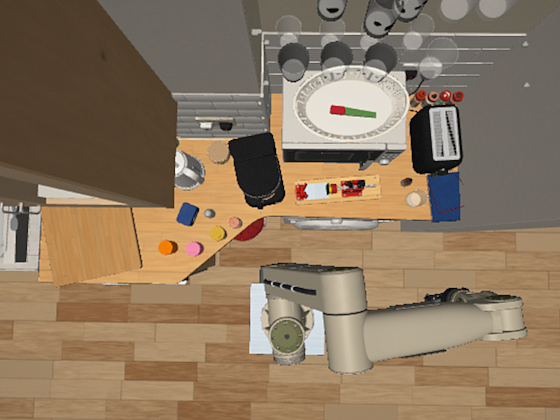

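The side view shows the yellow lid at about (230,296). The clamp is at about (275,175), with its vee end at (257,195) and the grip and trigger at (290,145). In the top view the lid is at (218,233), the clamp spans columns 295-380 near row 188, and the coffee maker is at (257,170).

```bash
cat >> h.py <<'E'
def crop(r,u0,v0,u1,v1,s,f):
    cv2.imwrite('pics/'+f,cv2.resize(r['pixels'][v0:v1,u0:u1,::-1],None,fx=s,fy=s,interpolation=cv2.INTER_CUBIC))
def tri(ra,a,rb,b):
    o1,d1=ray(ra,*a);o2,d2=ray(rb,*b)
    A=np.stack([d1,-d2],1);t=np.linalg.lstsq(A,o2-o1,rcond=None)[0]
    p,q=o1+d1*t[0],o2+d2*t[1]; return (p+q)/2,np.linalg.norm(p-q)
def blob(r,lo,hi,box):
    h=cv2.cvtColor(r['pixels'],cv2.COLOR_RGB2HSV);m=cv2.inRange(h,np.array(lo),np.array(hi))
    k=np.zeros_like(m);u0,v0,u1,v1=box;k[v0:v1,u0:u1]=m[v0:v1,u0:u1]
    n,l,s,c=cv2.connectedComponentsWithStats(k)
    return sorted([(int(s[i,4]),c[i].round(1),s[i,:4]) for i in range(1,n)],key=lambda x:-x[0])[:3]
E
python3 - <<'E'
from h import *
s=cam('side');t=cam('top')
a=s['pixels'][110:220,230:330,::-1];b=t['pixels'][165:210,285:390,::-1]
A=cv2.resize(a,(500,550),interpolation=cv2.INTER_CUBIC);cv2.imwrite('pics/s1.png',A)
crop(t,285,165,390,210,7,'t1.png')
bt=blob(t,(22,120,80),(32,255,255),(205,220,235,245));bs=blob(s,(22,120,80),(32,255,255),(210,275,250,315))
print(bt,bs)
print(onz(t,*bt[0][1],.105),onz(s,*bs[0][1],.100),tri(t,bt[0][1],s,bs[0][1]))
E
```

```text
[(35, array([219.3, 230.4]), array([213, 227,  12,  10], dtype=int32)), (28, array([216.1, 236.3]), array([211, 232,  14,   8], dtype=int32)), (2, array([216.5, 231.5]), array([216, 231,   2,   2], dtype=int32))] []Traceback (most recent call last):
  File "<stdin>", line 8, in <module>
IndexError: list index out of range
```

View pics/s1.png

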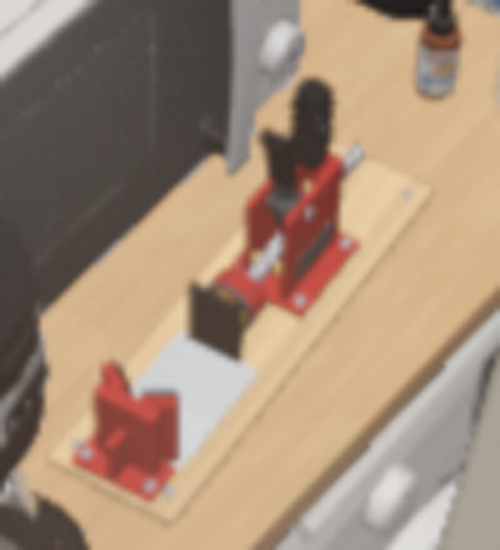

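View pics/t1.png

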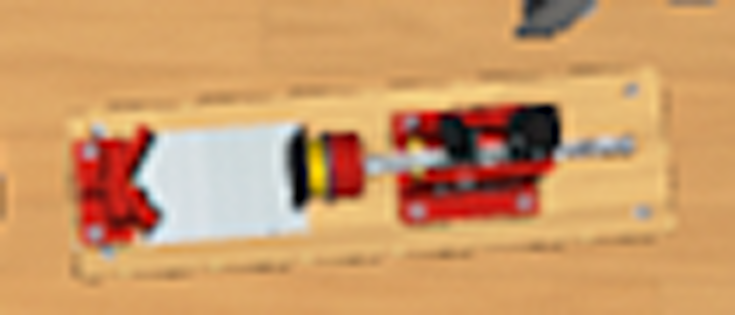

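The side crop shows the vee (red, bottom), the steel plate, the dark pad, and the trigger (280,165) and grip (315,120) at the upper right. The top crop gives the board corners at (70,118), (655,68), (672,228) and (78,280), the pad front at about (295,165), the grip at about (533,130) and the trigger top at about (460,135).

```bash
python3 - <<'E'
from h import *
np.set_printoptions(precision=4,suppress=True)
s=cam('side');t=cam('top')
C=[onz(t,285+u/7,165+v/7,.013) for u,v in[(70,118),(655,68),(672,228),(78,280)]]
S=[onz(s,230+u/5,110+v/5,.013) for u,v in[(50,458),(172,522),(432,190)]]
print('top corners',np.array(C)[:,:2]);print('side corners',np.array(S)[:,:2])
c=np.mean(C,0);d=(C[0]+C[3]-C[1]-C[2])/2;w=(C[0]+C[1]-C[2]-C[3])/2
print(c,np.linalg.norm(d),np.linalg.norm(w),np.degrees(np.arctan2(-d[0],d[1])))
hs=cv2.cvtColor(s['pixels'],cv2.COLOR_RGB2HSV);ht=cv2.cvtColor(t['pixels'],cv2.COLOR_RGB2HSV)
print(hs[296,230],ht[233,218],ht[230,219])
for r,b in((t,(203,218,235,248)),(s,(212,280,248,318))):
  for B in blob(r,(21,165,60),(35,255,255),b):print(B)
print('grip top',onz(t,285+533/7,165+130/7,.18),'trig top',onz(t,285+460/7,165+135/7,.175),'pad',onz(t,285+297/7,165+165/7,.083))
crop(t,200,205,250,260,8,'t2.png')
a=s['pixels'][250:340,190:270,::-1]
b=t['pixels'][200:260,190:270,::-1]
cv2.imwrite('pics/j.png',cv2.resize(np.vstack([a,b]),None,fx=4,fy=4,interpolation=cv2.INTER_CUBIC)[:600])
E
```

```text
top corners [[ 0.5859 -0.031 ]
 [ 0.621  -0.3927]
 [ 0.5215 -0.4027]
 [ 0.4853 -0.037 ]]
side corners [[ 0.5843 -0.0251]
 [ 0.4843 -0.0338]
 [ 0.5168 -0.3977]]
[ 0.5534 -0.2159  0.013 ] 0.36542607946539224 0.10037927318924987 5.596203629814468
[ 22 114 217] [ 22 189 216] [ 21 188 218]
(156, array([217.4, 233.1]), array([211, 226,  14,  15], dtype=int32))
grip top [ 0.557  -0.2862  0.18  ] trig top [ 0.5545 -0.2464  0.175 ] pad [ 0.5488 -0.1647  0.083 ]
```

View pics/j.png

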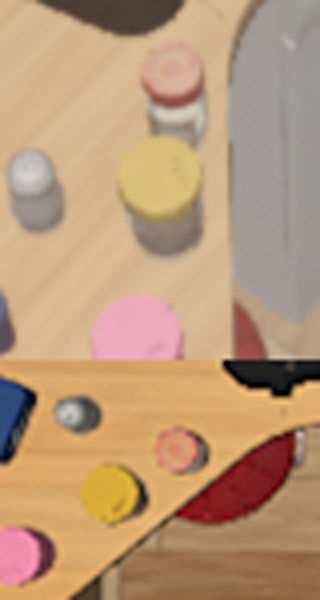

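Scaled 4x, the crop shows the lid top at side pixel (230,292.5) and top pixel (217.3,233). The spice jar, salt mill and pink look-alike all stand at least 80 mm from the jar, so closing the fingers along x is clear.

```bash
python3 - <<'E'
from h import *
np.set_printoptions(precision=4,suppress=True)
s=cam('side');t=cam('top')
print('lid',tri(t,(217.3,233),s,(230,292.7)),onz(t,217.4,233.1,.105),onz(s,230,292.7,.105))
print('coffee front',onz(t,262,207,.15),onz(t,262,207,.05),onz(t,285,195,.1))
print('plate right edge',onz(t,285+306/7,165+228/7,.015),'pad',onz(t,285+293/7,165+165/7,.083))
print('vee tips',onz(t,285+148/7,165+128/7,.086),onz(t,285+158/7,165+225/7,.086))
sd=lambda u,v,z:onz(s,230+u/5,110+v/5,z)
print('side: vee tips',sd(178,395,.086),sd(112,365,.086),'pad top',sd(192,285,.083),sd(242,305,.083),'grip top',sd(316,92,.18),'trig',sd(275,138,.175))
print('plate',sd(257,370,.015),sd(190,338,.015))
E
```

```text
lid (array([0.3587, 0.2852, 0.1006]), np.float64(0.0008244076344439442)) [0.3586 0.2842 0.105 ] [0.3568 0.2864 0.105 ]
coffee front [0.4635 0.1011 0.15  ] [0.4718 0.1079 0.05  ] [0.5182 0.0108 0.1   ]
plate right edge [ 0.5188 -0.1772  0.015 ] pad [ 0.5488 -0.1623  0.083 ]
vee tips [ 0.5696 -0.0761  0.086 ] [ 0.5119 -0.0825  0.086 ]
side: vee tips [ 0.5128 -0.0776  0.086 ] [ 0.5636 -0.0708  0.086 ] pad top [ 0.5659 -0.162   0.083 ] [ 0.5276 -0.1687  0.083 ] grip top [ 0.5537 -0.2844  0.18  ] trig [ 0.5527 -0.2362  0.175 ]
plate [ 0.5166 -0.1741  0.015 ] [ 0.5723 -0.1683  0.015 ]
```

Call:
{"api": "jog_arm", "payload": {"rows": [[0.8,1.2,0,0,0,1],[1.6,2.4,0,0,0,2],[2.4,3.6,0,0,0,3],[3.2,4.8,0,0,0,4],[4,6,0,0,0,5],[4.6,7,0,0,0,6],[5.2,8,0,0,0,7],[5.6,9,0,0,0,8],[5.6,10,0,0,0,9],[5.6,11,0,0,0,10],[5.6,12,0,0,0,11],[5.6,13,0,0,0,12]], "jaw": -1}}

```text
clock: 1.4
tcp_pos: [0.3631, -0.1117, 0.2315]
orientation: [0.001, 0.725, 0.689, 0.0]
wrist_force: [1.9, 0.3, 0.1]
finger_gap: 0.0854
grip_force: 0.0
```

Call:
{"api": "jog_arm", "payload": {"rows": [[0,0,0,0,0,0],[0,0,0,0,0,0]]}}

```text
clock: 1.57
tcp_pos: [0.363, -0.1113, 0.2317]
orientation: [0.0, 0.724, 0.689, 0.0]
wrist_force: [-0.0, -0.2, -0.4]
finger_gap: 0.0857
grip_force: 0.0
```

Call:
{"api": "jog_arm", "payload": {"rows": [[0,0.9,0,0,0,0.4],[0,1.8,0,0,0,0.8],[0,2.7,0,0,0,1.4],[0,3.6,0,0,0,1.4],[0,4.5,0,0,0,1.4],[0,5.4,0,0,0,1.4],[0,6.3,0,0,0,1.4],[-0.05,7.2,-0.3,0,0,1.4],[-0.1,8.1,-0.6,0,0,1.4],[-0.13,9,-0.9,0,0,1.4],[-0.13,9.6,-1.2,0,0,1.4],[-0.13,9.9,-1.5,0,0,1.4]]}}

```text
clock: 2.57
tcp_pos: [0.359, 0.2843, 0.1707]
orientation: [0.0, 0.674, 0.738, 0.001]
wrist_force: [0.6, -0.9, 0.3]
finger_gap: 0.0851
grip_force: 0.0
```

Call:
{"api": "jog_arm", "payload": {"rows": [[0,0,0,0,0,0],[0,0,0,0,0,0]]}}

```text
clock: 2.73
tcp_pos: [0.358, 0.2817, 0.1706]
orientation: [-0.0, 0.675, 0.738, -0.001]
wrist_force: [0.6, 0.9, -0.8]
finger_gap: 0.0853
grip_force: 0.0
```

Call:
{"api": "jog_arm", "payload": {"rows": [[0,0.08,-0.4,0,0,0],[0,0.08,-0.9,0,0,0],[0,0.08,-1.4,0,0,0],[0,0.08,-1.9,0,0,0],[0,0.08,-2.2,0,0,0],[0,0.08,-2.35,0,0,0],[0,0.08,-2.35,0,0,0]]}}

```text
clock: 3.32
tcp_pos: [0.3578, 0.2842, 0.0769]
orientation: [-0.0, 0.675, 0.738, -0.001]
wrist_force: [0.4, -0.1, -0.7]
finger_gap: 0.0856
grip_force: 0.0
```

Call:
{"api": "jog_arm", "payload": {"rows": [[0,0,0,0,0,0],[0,0,0,0,0,0],[0,0,0,0,0,0],[0,0,0,0,0,0],[0,0,0,0,0,0],[0,0,0,0,0,0],[0,0,0,0,0,0],[0,0,0,0,0,0],[0,0,0,0,0,0],[0,0,0,0,0,0]], "jaw": 0.5, "force": 40}}

```text
clock: 4.15
tcp_pos: [0.3588, 0.2862, 0.0789]
orientation: [0.001, 0.674, 0.739, 0.001]
wrist_force: [-0.4, -1.5, 6.4]
finger_gap: 0.0572
grip_force: 41.9
```

Call:
{"api": "jog_arm", "payload": {"rows": [[0,0,0.3,0,0,0],[0,0,0.8,0,0,0],[0,0,1.3,0,0,0],[0,0,1.8,0,0,0],[0,0,2.3,0,0,0],[0,0,2.8,0,0,0],[0,0,3,0,0,0],[0,0,3,0,0,0]]}}

```text
clock: 4.82
tcp_pos: [0.3588, 0.2864, 0.1994]
orientation: [0.001, 0.674, 0.739, 0.002]
wrist_force: [-0.1, 0.4, -2.3]
finger_gap: 0.0571
grip_force: 43.9
```

```bash
python3 - <<'E'
from h import *
s=cam('side');crop(s,170,170,310,350,3,'s2.png')
st=env.get_state();print(st['wrist_force'],st['finger_gap'],st['tcp_pos'])
E
```

```text
[ 0.13087124  0.67806215 -2.34232084] 0.05716406785243189 [0.35806743 0.28603347 0.1978619 ]
```

View pics/s2.png

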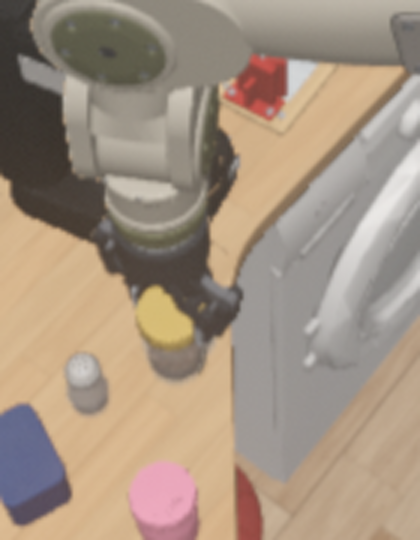

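The jar is clear of the worktop, held by its lid and upright, and the neighbours are untouched. Next I carry it round the coffee maker's front.

Call:
{"api": "jog_arm", "payload": {"rows": [[0,-0.5,0,0,0,0],[0,-1.2,0,0,0,0],[0,-2,0,0,0,0],[0,-2.8,0,0,0,0],[0,-3.6,0,0,0,0],[0,-4.4,0,0,0,0],[0,-5.2,0,0,0,0],[0,-6,0,0,0,0],[0,-6.8,0,0,0,0],[0,-7.6,0,0,0,0],[0,-8.4,0,0,0,0],[0,-9,0,0,0,0]]}}

```text
clock: 5.87
tcp_pos: [0.3565, -0.0761, 0.1959]
orientation: [-0.001, 0.675, 0.738, -0.0]
wrist_force: [-0.1, -0.1, -2.9]
finger_gap: 0.0574
grip_force: 43.9
```

Call:
{"api": "jog_arm", "payload": {"rows": [[0.3,-0.5,0,0,0,0],[0.8,-0.9,0,0,0,0],[1.4,-1,0,0,0,0],[2,-1,0,0,0,0],[2.6,-1,0,0,0,0],[3.2,-1,0,0,0,0],[3.8,-1,0,0,0,0],[4.2,-1,0,0,0,0],[4.5,-1,0,0,0,0],[4.6,-1,0,0,0,0],[4.6,-1,0,0,0,0],[4.6,-1,0,0,0,0]]}}

```text
clock: 6.87
tcp_pos: [0.5404, -0.1139, 0.196]
orientation: [-0.001, 0.674, 0.739, -0.001]
wrist_force: [-0.6, -0.4, -2.8]
finger_gap: 0.0571
grip_force: 44.0
```

Call:
{"api": "jog_arm", "payload": {"rows": [[0.04,0,-0.3,0,0,0],[0.04,0,-0.7,0,0,0],[0.04,0,-1.1,0,0,0],[0.04,0,-1.5,0,0,0],[0.04,0,-1.9,0,0,0],[0.04,0,-2.2,0,0,0],[0.04,0,-2.4,0,0,0],[0.04,0,-2.47,0,0,0],[0.04,0,-2.47,0,0,0]]}}

```text
clock: 7.62
tcp_pos: [0.5422, -0.1141, 0.098]
orientation: [-0.001, 0.674, 0.739, -0.0]
wrist_force: [-0.5, 0.3, -3.1]
finger_gap: 0.0572
grip_force: 44.0
```

Call:
{"api": "jog_arm", "payload": {"rows": [[0,0,-0.03,0,0,0],[0,0,-0.06,0,0,0],[0,0,-0.09,0,0,0],[0,0,-0.09,0,0,0]]}}

```text
clock: 7.95
tcp_pos: [0.5434, -0.1144, 0.0952]
orientation: [0.0, 0.674, 0.739, 0.0]
wrist_force: [-0.6, -0.1, -2.5]
finger_gap: 0.0572
grip_force: 44.0
```

Call:
{"api": "jog_arm", "payload": {"rows": [[0,0,-0.02,0,0,0],[0,0,-0.04,0,0,0],[0,0,-0.04,0,0,0]]}}

```text
clock: 8.2
tcp_pos: [0.5435, -0.1144, 0.094]
orientation: [0.001, 0.674, 0.739, 0.0]
wrist_force: [-0.2, 0.7, 1.3]
finger_gap: 0.057
grip_force: 44.3
```

Call:
{"api": "jog_arm", "payload": {"rows": [[0,0,-0.02,0,0,0],[0,0,-0.04,0,0,0],[0,0,-0.04,0,0,0]]}}

```text
clock: 8.45
tcp_pos: [0.5437, -0.1146, 0.0939]
orientation: [0.001, 0.674, 0.739, 0.0]
wrist_force: [-3.6, 0.5, 12.0]
finger_gap: 0.0573
grip_force: 45.3
```

Call:
{"api": "jog_arm", "payload": {"rows": [[0,0,0.03,0,0,0],[0,0,0.03,0,0,0]]}}

```text
clock: 8.62
tcp_pos: [0.5436, -0.1146, 0.0939]
orientation: [0.001, 0.674, 0.739, 0.0]
wrist_force: [-1.3, 0.3, 7.1]
finger_gap: 0.057
grip_force: 44.8
```

Call:
{"api": "jog_arm", "payload": {"rows": [[0,0,0,0,0,0],[0,0,0,0,0,0],[0,0,0,0,0,0],[0,0,0,0,0,0],[0,0,0,0,0,0],[0,0,0,0,0,0],[0,0,0,0,0,0],[0,0,0,0,0,0]], "jaw": -1}}

```text
clock: 9.28
tcp_pos: [0.5431, -0.1143, 0.0929]
orientation: [-0.0, 0.674, 0.739, 0.0]
wrist_force: [0.2, -0.1, 0.3]
finger_gap: 0.085
grip_force: 0.0
```

Call:
{"api": "jog_arm", "payload": {"rows": [[0,0,0.2,0,0,0],[0,0,0.6,0,0,0],[0,0,1.2,0,0,0],[0,0,2,0,0,0],[0,0,2.8,0,0,0],[0,0,3.6,0,0,0],[0,0,4.4,0,0,0],[0,0,4.4,0,0,0]]}}

```text
clock: 9.95
tcp_pos: [0.5457, -0.1152, 0.2767]
orientation: [0.005, 0.674, 0.739, 0.002]
wrist_force: [0.8, 0.3, 0.8]
finger_gap: 0.0852
grip_force: 0.0
```

```bash
python3 - <<'E'
from h import *
t=cam('top');s=cam('side')
a=cv2.resize(s['pixels'][110:220,230:330,::-1],None,fx=5,fy=5,interpolation=cv2.INTER_CUBIC)
cv2.imwrite('pics/s3.png',a)
crop(t,285,165,390,210,7,'t3.png')
st=env.get_state();print(st['wrist_force'],st['tcp_pos'],st['orientation'],st['joint_pos'])
E
```

```text
[ 0.57901569 -0.4999202  -0.42829994] [ 0.54412469 -0.11461698  0.27121057] [0.00207549 0.6741069  0.73863039 0.00085322] [-3.51984061e-01  2.64636056e-01  7.70462035e-02  1.37871843e+00
  1.01342956e-05  1.12753038e+00]
```

View pics/s3.png

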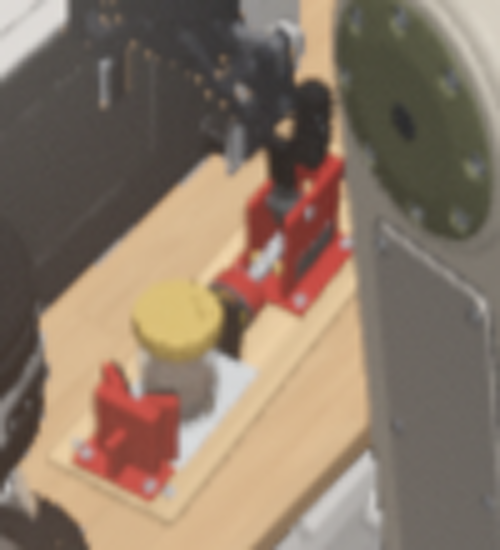

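The side crop shows the jar standing upright on the plate, its lid at about (178,320), between the pad and the vee and released. Next I turn the gripper 90° and move over the grip and trigger.

Call:
{"api": "jog_arm", "payload": {"rows": [[0,-0.3,0,0,0,1],[0,-0.7,0,0,0,2],[0.1,-1.1,0,0,0,3],[0.1,-1.5,0,0,0,4],[0.1,-1.9,0,0,0,5],[0.2,-2.3,0,0,0,6],[0.2,-2.7,0,0,0,7],[0.2,-3.1,0,0,0,8],[0.28,-3.4,0,0,0,9],[0.28,-3.6,0,0,0,10],[0.28,-3.7,0,0,0,11],[0.28,-3.82,0,0,0,12]]}}

```text
clock: 11.05
tcp_pos: [0.5536, -0.2672, 0.267]
orientation: [-0.001, 0.109, 0.994, 0.001]
wrist_force: [-0.7, -1.1, 0.3]
finger_gap: 0.0851
grip_force: 0.0
```

Call:
{"api": "jog_arm", "payload": {"rows": [[0,0,0,0,0,1],[0,0,0,0,0,2],[0,0,0,0,0,3.05],[0,0,0,0,0,3.05],[0,0,0,0,0,3.05]]}}

```text
clock: 11.47
tcp_pos: [0.5538, -0.2668, 0.2677]
orientation: [-0.001, -0.047, 0.999, 0.001]
wrist_force: [0.9, -0.5, -0.1]
finger_gap: 0.0855
grip_force: 0.0
```

```bash
python3 - <<'E'
from h import *
t=cam('top');s=cam('side')
a=cv2.resize(s['pixels'][80:220,230:370,::-1],None,fx=4,fy=4,interpolation=cv2.INTER_CUBIC)
cv2.imwrite('pics/s4.png',a)
cv2.imwrite('pics/ref_top.png',t['pixels'][:,:,::-1])
st=env.get_state();print(st['wrist_force'],st['tcp_pos'],st['orientation'],st['joint_pos'])
print([(proj(s,p)-[230,80])*4 for p in [(.555,-.2675,.18),(.557,-.287,.18),(.5525,-.243,.175)]])
E
```

```text
[ 0.05386045 -0.3681234   0.86394347] [ 0.55405908 -0.26687769  0.2682196 ] [-5.11412671e-04 -4.69712320e-02  9.98896013e-01  4.44993809e-04] [-5.79396505e-01  3.89961294e-01  2.45685674e-01  1.42787108e+00
  1.21424590e-04 -6.73373651e-01]
[array([239.89534024, 204.06060512]), array([251.3994416 , 190.22266296]), array([225.00843768, 225.94265184])]
```

View pics/s4.png

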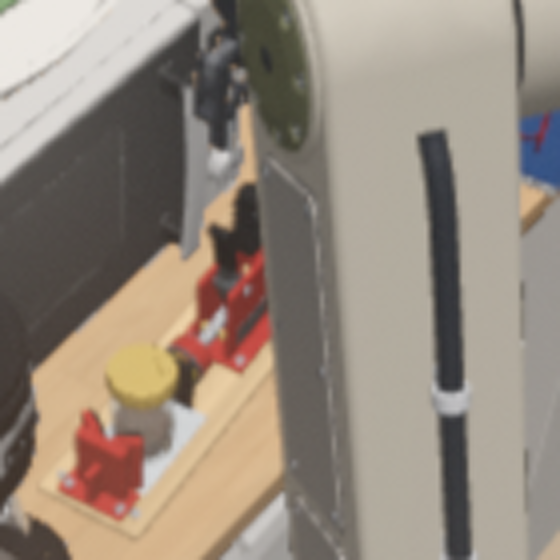

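The grip top is at about (248,190) and the trigger top at (220,228), within a few pixels of where I projected them. I can go down.

Call:
{"api": "jog_arm", "payload": {"rows": [[0,0,-0.3,0,0,0],[0,0,-0.7,0,0,0],[0,0,-1.2,0,0,0],[0,0,-1.6,0,0,0],[0,0,-2,0,0,0],[0,0,-2.3,0,0,0],[0,0,-2.4,0,0,0]]}}

```text
clock: 12.15
tcp_pos: [0.5531, -0.2663, 0.1704]
orientation: [-0.002, -0.047, 0.999, 0.001]
wrist_force: [-0.8, 0.4, -1.0]
finger_gap: 0.0857
grip_force: 0.0
```

Call:
{"api": "jog_arm", "payload": {"rows": [[0,0,-0.2,0,0,0],[0,0,-0.4,0,0,0],[0,0,-0.6,0,0,0],[0,0,-0.8,0,0,0],[0,0,-0.95,0,0,0],[0,0,-0.95,0,0,0]]}}

```text
clock: 12.65
tcp_pos: [0.5536, -0.2667, 0.1333]
orientation: [-0.001, -0.048, 0.999, 0.001]
wrist_force: [-0.1, -0.7, 0.3]
finger_gap: 0.0855
grip_force: 0.0
```

Call:
{"api": "jog_arm", "payload": {"rows": [[0,0,0,0,0,0],[0,0,0,0,0,0],[0,0,0,0,0,0],[0,0,0,0,0,0],[0,0,0,0,0,0],[0,0,0,0,0,0]], "jaw": -0.46, "force": 25}}

```text
clock: 13.15
tcp_pos: [0.5549, -0.2696, 0.1362]
orientation: [0.001, -0.047, 0.999, -0.002]
wrist_force: [-0.5, -6.9, -0.3]
finger_gap: 0.0625
grip_force: 5.1
```

Call:
{"api": "jog_arm", "payload": {"rows": [[0.01,-0.12,0,0,0,0],[0.02,-0.2,0,0,0,0],[0.03,-0.28,0,0,0,0],[0.03,-0.34,0,0,0,0],[0.03,-0.34,0,0,0,0],[0.03,-0.34,0,0,0,0],[0.03,-0.34,0,0,0,0]], "jaw": 0.06}}

```text
clock: 13.73
tcp_pos: [0.5566, -0.2803, 0.1389]
orientation: [0.002, -0.048, 0.999, -0.0]
wrist_force: [-3.3, 3.6, 15.5]
finger_gap: 0.0405
grip_force: 15.2
```

```bash
cat >> h.py <<'E'
def pad():
    # project along-clamp scan: yellow collar / red head / dark pad in the top view
    t=cam('top');h=cv2.cvtColor(t['pixels'],cv2.COLOR_RGB2HSV)
    Y=np.array([-.098,.995,0]);S=np.array([.5415,-.0975,.0]);out=[]
    for d in range(-135,-20,2):
        u,v=proj(t,S+Y*d/1000+[0,0,.07]); 
        p=cv2.getRectSubPix(t['pixels'],(1,3),(float(u),float(v))).mean((0,1)).astype(int);out.append((d,*p))
    return out
E
python3 - <<'E'
from h import *
t=pad()
print(t)
s=cam('side');cv2.imwrite('pics/ref_side1.png',s['pixels'][:,:,::-1])
print(blob(s,(18,100,80),(32,255,255),(255,170,300,200)))
E
```

```text
[(-135, np.int64(166), np.int64(149), np.int64(134)), (-133, np.int64(167), np.int64(144), np.int64(137)), (-131, np.int64(172), np.int64(146), np.int64(147)), (-129, np.int64(176), np.int64(152), np.int64(156)), (-127, np.int64(178), np.int64(162), np.int64(162)), (-125, np.int64(179), np.int64(168), np.int64(164)), (-123, np.int64(176), np.int64(168), np.int64(161)), (-121, np.int64(176), np.int64(169), np.int64(159)), (-119, np.int64(177), np.int64(171), np.int64(163)), (-117, np.int64(179), np.int64(173), np.int64(166)), (-115, np.int64(179), np.int64(173), np.int64(168)), (-113, np.int64(179), np.int64(174), np.int64(169)), (-111, np.int64(178), np.int64(172), np.int64(166)), (-109, np.int64(177), np.int64(171), np.int64(163)), (-107, np.int64(177), np.int64(171), np.int64(162)), (-105, np.int64(176), np.int64(171), np.int64(162)), (-103, np.int64(165), np.int64(162), np.int64(152)), (-101, np.int64(153), np.int64(152), np.int64(141)), (-99, np.int64(154), np.int64(129), np.int64(119)), (-97, np.int64(159), np.int64(103), np.int64(93)), (-95, np.int64(170), np.int64(70), np.int6
[... 1245 characters left out ...]
 np.int64(64)), (-43, np.int64(215), np.int64(169), np.int64(58)), (-41, np.int64(213), np.int64(167), np.int64(54)), (-39, np.int64(206), np.int64(162), np.int64(52)), (-37, np.int64(201), np.int64(158), np.int64(51)), (-35, np.int64(200), np.int64(158), np.int64(51)), (-33, np.int64(201), np.int64(159), np.int64(50)), (-31, np.int64(208), np.int64(163), np.int64(53)), (-29, np.int64(213), np.int64(167), np.int64(55)), (-27, np.int64(214), np.int64(168), np.int64(57)), (-25, np.int64(214), np.int64(169), np.int64(58)), (-23, np.int64(215), np.int64(170), np.int64(58)), (-21, np.int64(216), np.int64(170), np.int64(58))]
[(191, array([265.1, 174.9]), array([256, 170,  19,  12], dtype=int32))]
```

Call:
{"api": "jog_arm", "payload": {"rows": [[-0.01,0.08,0.12,0,0,0],[-0.02,0.16,0.12,0,0,0],[-0.03,0.28,0.12,0,0,0],[-0.03,0.28,0.12,0,0,0],[-0.03,0.28,0.12,0,0,0],[-0.03,0.28,0.12,0,0,0]], "jaw": -0.52}}

```text
clock: 14.33
tcp_pos: [0.5543, -0.269, 0.1395]
orientation: [-0.0, -0.048, 0.999, 0.0]
wrist_force: [-0.8, 2.6, 1.9]
finger_gap: 0.0648
grip_force: 1.1
```

Call:
{"api": "jog_arm", "payload": {"rows": [[0.01,-0.08,0,0,0,0],[0.02,-0.16,0,0,0,0],[0.03,-0.22,0,0,0,0],[0.03,-0.28,0,0,0,0],[0.03,-0.28,0,0,0,0],[0.03,-0.28,0,0,0,0],[0.03,-0.28,0,0,0,0]], "jaw": 0.06}}

```text
clock: 14.92
tcp_pos: [0.5561, -0.2805, 0.1414]
orientation: [0.001, -0.048, 0.999, 0.0]
wrist_force: [-0.8, 4.2, 10.3]
finger_gap: 0.0401
grip_force: 7.9
```

```bash
cat >> h.py <<'E'
def rep():
    o=pad(); cls=''
    for d,r,g,b in o:
        cls+= 'Y' if g>.65*r and b<.35*r and r>90 else 'R' if r>90 and g<.55*r else 'K' if r<90 else '.'
    print(o[0][0],'step2',cls)
    st=env.get_state();print(np.round(st['wrist_force'],1),np.round(st['tcp_pos'],4),round(st['finger_gap'],4),round(st['grip_force'],1),round(st['clock'],2))
E
python3 -c "from h import *;rep()"
```

```text
-135 step2 .........................RRRRRRRRR..YYYYYYYYYYYYYYYYYYYYYY
[-2.4  4.3 10.1] [ 0.5561 -0.2805  0.1414] 0.0404 7.9 14.97
```

Call:
{"api": "jog_arm", "payload": {"rows": [[-0.01,0.08,0,0,0,0],[-0.02,0.16,0,0,0,0],[-0.03,0.28,0,0,0,0],[-0.03,0.28,0,0,0,0],[-0.03,0.28,0,0,0,0],[-0.03,0.28,0,0,0,0]], "jaw": -0.56}}

```text
clock: 15.47
tcp_pos: [0.5542, -0.2694, 0.1394]
orientation: [-0.0, -0.048, 0.999, 0.0]
wrist_force: [-1.0, 1.0, 0.6]
finger_gap: 0.0667
grip_force: 0.5
```

```bash
python3 -c "
from h import *;rep();print([(d,int(r),int(g),int(b)) for d,r,g,b in pad()[20:48]])"
```

```text
-135 step2 KKK......................RRRRRRRRR.YYYYYYY.YYYYYYYYYYYYYYY
[ 0.5  1.7 -2.1] [ 0.5542 -0.2694  0.1394] 0.0666 0.6 15.52
[(-95, 172, 167, 156), (-93, 173, 171, 159), (-91, 173, 158, 147), (-89, 172, 135, 125), (-87, 175, 97, 88), (-85, 181, 45, 37), (-83, 186, 16, 10), (-81, 188, 22, 15), (-79, 189, 27, 19), (-77, 193, 28, 19), (-75, 192, 29, 22), (-73, 178, 34, 32), (-71, 163, 40, 43), (-69, 143, 67, 51), (-67, 123, 95, 59), (-65, 160, 132, 48), (-63, 196, 169, 36), (-61, 206, 175, 20), (-59, 214, 178, 5), (-57, 168, 141, 11), (-55, 111, 94, 22), (-53, 100, 82, 31), (-51, 106, 84, 39), (-49, 136, 107, 45), (-47, 181, 143, 51), (-45, 207, 163, 55), (-43, 215, 170, 59), (-41, 216, 171, 59)]
```

Call:
{"api": "jog_arm", "payload": {"rows": [[0.01,-0.08,0,0,0,0],[0.02,-0.16,0,0,0,0],[0.03,-0.22,0,0,0,0],[0.03,-0.28,0,0,0,0],[0.03,-0.28,0,0,0,0],[0.03,-0.28,0,0,0,0],[0.03,-0.28,0,0,0,0]], "jaw": 0.06}}

```text
clock: 16.15
tcp_pos: [0.5561, -0.2805, 0.1417]
orientation: [0.001, -0.048, 0.999, 0.0]
wrist_force: [-1.9, 3.0, 9.0]
finger_gap: 0.0406
grip_force: 7.4
```

```bash
python3 -c "
from h import *;rep();print([(d,int(r),int(g),int(b)) for d,r,g,b in pad()[24:54]])
t=save('top','t5f.png');s=cam('side')
a=cv2.resize(t['pixels'][165:210,285:390],(735,315),interpolation=cv2.INTER_CUBIC);b=cv2.resize(s['pixels'][150:220,235:335],(400,280),interpolation=cv2.INTER_CUBIC)
o=np.zeros((595,735,3),np.uint8);o[:315]=a;o[315:,:400]=b;cv2.imwrite('pics/c5.png',o[:,:,::-1])"
```

```text
-135 step2 ..............................RRRRRRRRR..YYYYYKKYYYYYYYYYY
[-1.5  3.6  9.9] [ 0.5561 -0.2805  0.1416] 0.0402 7.4 16.2
[(-87, 177, 169, 160), (-85, 179, 174, 164), (-83, 176, 170, 160), (-81, 166, 155, 145), (-79, 159, 132, 122), (-77, 159, 90, 84), (-75, 162, 54, 49), (-73, 177, 37, 30), (-71, 189, 22, 13), (-69, 189, 26, 16), (-67, 189, 30, 20), (-65, 192, 27, 17), (-63, 195, 24, 15), (-61, 174, 38, 37), (-59, 152, 52, 62), (-57, 140, 79, 70), (-55, 131, 108, 74), (-53, 161, 140, 49), (-51, 208, 170, 13), (-49, 216, 176, 3), (-47, 202, 167, 9), (-45, 158, 132, 17), (-43, 86, 74, 26), (-41, 68, 57, 35), (-39, 123, 98, 42), (-37, 171, 134, 48), (-35, 204, 161, 56), (-33, 227, 180, 61), (-31, 217, 172, 59), (-29, 208, 164, 56)]
```

View pics/c5.png

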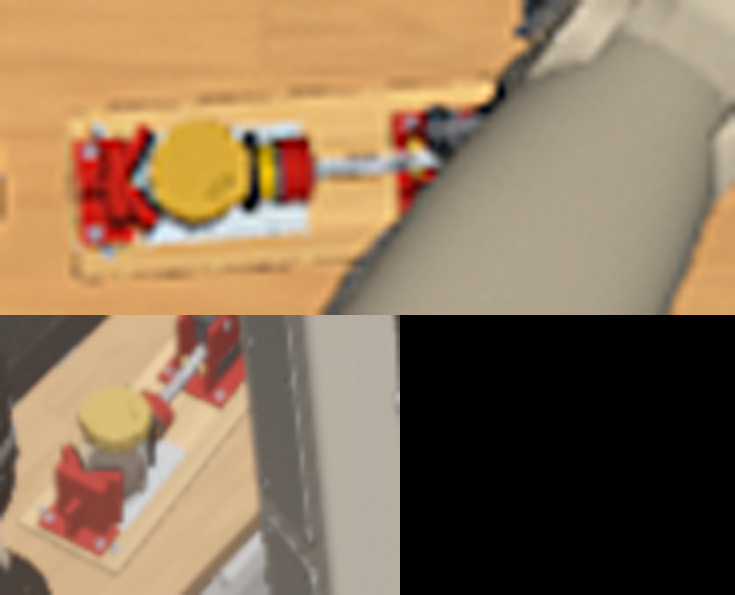

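The top crop shows the jar upright, with the pad behind it and the collar free at about (268,172). The jar is close to the vee, so the next stroke goes in steps.

Call:
{"api": "jog_arm", "payload": {"rows": [[-0.01,0.08,0,0,0,0],[-0.02,0.16,0,0,0,0],[-0.03,0.28,0,0,0,0],[-0.03,0.28,0,0,0,0],[-0.03,0.28,0,0,0,0],[-0.03,0.28,0,0,0,0]], "jaw": -0.56}}

```text
clock: 16.85
tcp_pos: [0.5543, -0.2694, 0.1395]
orientation: [-0.0, -0.048, 0.999, 0.0]
wrist_force: [-0.9, 1.5, 0.1]
finger_gap: 0.0668
grip_force: 0.5
```

Call:
{"api": "jog_arm", "payload": {"rows": [[0.01,-0.06,0,0,0,0],[0.02,-0.12,0,0,0,0],[0.02,-0.17,0,0,0,0],[0.02,-0.17,0,0,0,0],[0.02,-0.17,0,0,0,0],[0.02,-0.17,0,0,0,0]], "jaw": -0.18}}

```text
clock: 17.35
tcp_pos: [0.5554, -0.2755, 0.1403]
orientation: [0.0, -0.049, 0.999, 0.001]
wrist_force: [-0.4, 5.7, 4.2]
finger_gap: 0.0502
grip_force: 3.0
```

```bash
cat >> h.py <<'E'
def edges():
    o=np.array(pad(),float);d,r,g,b=o.T
    x=np.arange(d[0],d[-1],.25);R=np.interp(x,d,r);G=np.interp(x,d,g);B=np.interp(x,d,b)
    red=np.where((R>90)&(G<.55*R))[0]; i=red[0]
    # collar peak then falling edge, lid rise
    yl=[k for k in range(red[-1],len(x)) if B[k]<22 and R[k]>180]
    c=yl[-1] if yl else -1; f=next((k for k in range(c,len(x)) if R[k]<140),-1); l=next((k for k in range(f,len(x)) if R[k]>150),-1)
    print('red',x[i],x[red[-1]],'collar pure',x[yl[0]] if yl else None,x[c],'front',x[f],'lid',x[l])
E
python3 -c "
from h import *;rep();edges()
import h
t0=cv2.imread('pics/t5f.png')[:,:,::-1];h.cam=lambda n:dict(env.read_camera(n),pixels=np.ascontiguousarray(t0));edges()"
```

```text
-135 step2 ................................RRRRRRRRR..YYYYYYYYYYYYYYY
[-0.4  5.6  4. ] [ 0.5554 -0.2755  0.1403] 0.0503 3.0 17.4
red -72.75 -53.25 collar pure -47.25 -43.0 front -39.0 lid -36.5
red -76.75 -57.25 collar pure -51.25 -46.0 front -44.25 lid -37.75
```

Call:
{"api": "jog_arm", "payload": {"rows": [[0,-0.03,0,0,0,0],[0,-0.05,0,0,0,0],[0,-0.05,0,0,0,0],[0,-0.05,0,0,0,0],[0,-0.05,0,0,0,0]], "jaw": -0.05}}

```text
clock: 17.92
tcp_pos: [0.5557, -0.2781, 0.1411]
orientation: [0.001, -0.048, 0.999, 0.0]
wrist_force: [0.2, 4.0, 8.2]
finger_gap: 0.0451
grip_force: 9.8
```

```bash
cat >> h.py <<'E'
def lid():
    t=cam('top');print('lid',[(n,c) for n,c,_ in blob(t,(20,165,60),(35,255,255),(303,178,330,200))][:2])
E
python3 -c "
from h import *;rep();edges();lid()
print([(d,int(r),int(g),int(b)) for d,r,g,b in pad()[34:54]])"
```

```text
-135 step2 .................................RRRRRRRRR..YYYYYYYYYYYYYY
[-0.8  4.1  8.3] [ 0.5557 -0.2781  0.1411] 0.0448 9.8 17.97
red -69.75 -51.5 collar pure None -21.25 front -51.75 lid -48.5
lid [(176, array([313.6, 189.1]))]
[(-67, 183, 12, 5), (-65, 185, 19, 11), (-63, 187, 27, 18), (-61, 190, 27, 18), (-59, 193, 27, 19), (-57, 183, 30, 27), (-55, 170, 34, 36), (-53, 151, 54, 45), (-51, 130, 80, 54), (-49, 142, 112, 51), (-47, 173, 147, 41), (-45, 182, 157, 30), (-43, 171, 146, 19), (-41, 157, 130, 19), (-39, 139, 112, 33), (-37, 142, 111, 46), (-35, 185, 145, 53), (-33, 218, 172, 59), (-31, 218, 172, 60), (-29, 218, 172, 60)]
```

Call:
{"api": "jog_arm", "payload": {"rows": [[0,-0.01,0,0,0,0],[0,-0.03,0,0,0,0],[0,-0.03,0,0,0,0],[0,-0.03,0,0,0,0],[0,-0.03,0,0,0,0]], "jaw": -0.01}}

```text
clock: 18.53
tcp_pos: [0.5557, -0.279, 0.1414]
orientation: [0.001, -0.048, 0.999, 0.0]
wrist_force: [-0.6, 4.5, 10.0]
finger_gap: 0.0436
grip_force: 10.2
```

```bash
python3 -c "
from h import *;rep();edges();lid()
print([(d,int(r),int(g),int(b)) for d,r,g,b in pad()[34:54]])
t=save('top','t6f.png');s=cam('side');crop(t,285,165,390,210,7,'t6.png')
a=cv2.resize(t['pixels'][165:210,290:350],(480,360),interpolation=cv2.INTER_CUBIC);b=cv2.resize(s['pixels'][165:210,240:285],(315,315),interpolation=cv2.INTER_CUBIC)
o=np.zeros((360,795,3),np.uint8);o[:,:480]=a;o[:315,480:]=b;cv2.imwrite('pics/c6.png',o[:,:,::-1])"
```

```text
-135 step2 .................................RRRRRRRRRR.YYYYYYYYYYYYYY
[-1.6  4.5  9. ] [ 0.5557 -0.279   0.1414] 0.0432 10.2 18.58
red -69.25 -50.0 collar pure None -21.25 front -51.0 lid -48.25
lid [(173, array([313.6, 189.2]))]
[(-67, 176, 38, 35), (-65, 181, 31, 25), (-63, 186, 25, 16), (-61, 189, 26, 17), (-59, 191, 27, 19), (-57, 187, 28, 21), (-55, 182, 29, 24), (-53, 163, 41, 37), (-51, 138, 58, 53), (-49, 144, 94, 57), (-47, 169, 141, 55), (-45, 180, 160, 42), (-43, 180, 155, 20), (-41, 169, 141, 15), (-39, 143, 116, 32), (-37, 140, 110, 45), (-35, 184, 144, 53), (-33, 218, 171, 59), (-31, 217, 171, 59), (-29, 216, 171, 60)]
```

View pics/c6.png

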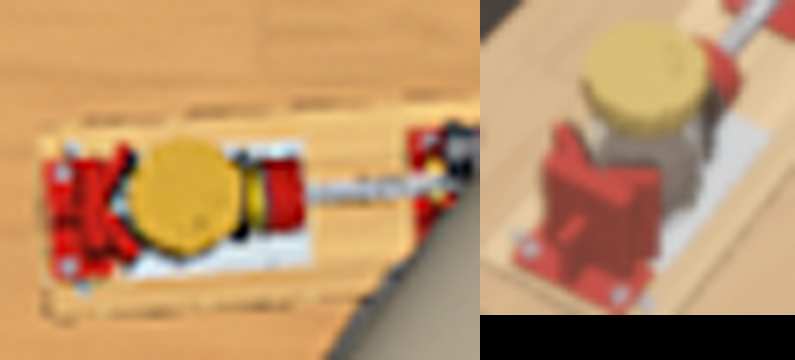

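The top crop shows the jar against the vee, with the collar (about (257,195)) visibly shortened and the lid at (187,195). To measure the compression I compare the head-to-lid distance with the frame where the pad was still free.

```bash
cat > m.py <<'E'
from h import *
def meas(px,t):
    box=(300,176,334,202);u0,v0,u1,v1=box
    q=px[v0:v1,u0:u1].astype(float);r,g,b=q[...,0],q[...,1],q[...,2]
    h=cv2.cvtColor(np.ascontiguousarray(px[v0:v1,u0:u1]),cv2.COLOR_RGB2HSV)
    m=cv2.morphologyEx(cv2.inRange(h,(20,150,60),(35,255,255)),cv2.MORPH_OPEN,cv2.getStructuringElement(cv2.MORPH_ELLIPSE,(7,7)))
    M=cv2.moments(m,True);L=np.array([M['m10'],M['m01']])/M['m00']+[u0,v0]
    w=np.clip(r-g-60,0,130);w[h[...,1]<150]=0
    U,V=np.meshgrid(range(u0,u1),range(v0,v1));w[(U<L[0]+8)]=0
    H=np.array([(U*w).sum(),(V*w).sum()])/w.sum()
    a=onz(t,*L,.12);c=onz(t,*H,.06);Y=np.array([-.098,.995,0])
    return L.round(2),H.round(2),M['m00'],round(w.sum()),round(1000*(a-c)@Y,2)
t=cam('top')
if __name__=='__main__':
    print(meas(cv2.imread('pics/t5f.png')[:,:,::-1],t));print(meas(cv2.imread('pics/t6f.png')[:,:,::-1],t))
    print(meas(t['pixels'],t))
E
python3 m.py
```

```text
(array([313.44, 188.96]), array([326.94, 188.62]), 156.0, 2843, np.float64(61.23))
(array([313.58, 189.09]), array([325.23, 188.8 ]), 170.0, 2847, np.float64(53.49))
(array([313.11, 189.08]), array([325.23, 188.79]), 160.0, 2847, np.float64(55.39))
```

```bash
python3 - <<'E'
from h import *
a=cv2.imread('pics/t5f.png')[:,:,::-1].astype(float);b=cam('top')['pixels'].astype(float)
# lid soft edges on rows through the lid: yellowness g-b versus red vee/steel plate; cross-clamp too
for v in range(186,193):
    print(v,[(int(x),int(y)) for x,y in zip(a[v,303:324,1]-a[v,303:324,2],b[v,303:324,1]-b[v,303:324,2])])
ra=cv2.imread('pics/ref_side1.png')[:,:,::-1]
s=cam('side')['pixels'];print(blob({'pixels':s},(18,100,80),(32,255,255),(245,165,300,200)),blob({'pixels':ra},(18,100,80),(32,255,255),(245,165,300,200)))
E
```

```text
186 [(5, 7), (7, 5), (-7, -7), (14, 51), (74, 105), (125, 119), (115, 113), (111, 112), (111, 111), (111, 110), (111, 109), (113, 113), (113, 115), (114, 115), (116, 117), (121, 120), (105, 104), (49, 57), (30, 75), (130, 34), (123, -7)]
187 [(10, 8), (4, -3), (-11, 5), (39, 67), (102, 117), (119, 115), (113, 111), (113, 112), (110, 110), (109, 110), (111, 111), (112, 111), (113, 114), (112, 113), (114, 114), (116, 117), (122, 119), (79, 71), (42, 119), (155, 68), (139, -10)]
188 [(5, 3), (-2, -4), (-11, 12), (37, 73), (120, 124), (115, 112), (113, 110), (111, 112), (111, 111), (111, 110), (111, 112), (113, 111), (113, 113), (114, 114), (114, 114), (114, 111), (119, 117), (81, 61), (34, 147), (160, 97), (168, -14)]
189 [(4, 3), (-7, -9), (-9, 8), (49, 91), (129, 121), (116, 115), (111, 113), (113, 113), (114, 113), (113, 112), (112, 111), (113, 112), (110, 110), (112, 114), (113, 113), (112, 109), (119, 118), (81, 64), (14, 151), (146, 108), (188, 2)]
190 [(22, 22), (-5, -7), (-4, 2), (54, 85), (121, 124), (118, 115), (113, 115), (114, 115), (114, 116), (115, 116), (112, 112), (112, 114), (109, 108), (108, 115), (102, 112), (107, 110), (123, 114), (79, 56), (9, 148), (151, 119), (186, 18)]
191 [(27, 27), (1, 0), (-2, -8), (35, 58), (103, 121), (119, 118), (116, 114), (115, 116), (116, 115), (116, 115), (116, 114), (111, 111), (105, 113), (106, 118), (99, 112), (105, 115), (121, 106), (74, 41), (-11, 123), (144, 101), (166, 16)]
192 [(9, 9), (5, 5), (-8, -13), (22, 34), (88, 108), (124, 120), (116, 115), (114, 115), (114, 115), (115, 115), (116, 113), (109, 109), (105, 108), (108, 113), (110, 109), (120, 118), (112, 98), (58, 23), (-27, 81), (121, 76), (143, 16)]
[(235, array([263.1, 175.7]), array([254, 168,  19,  17], dtype=int32))] [(238, array([265.1, 173.5]), array([256, 166,  19,  16], dtype=int32))]
```

Call:
{"api": "jog_arm", "payload": {"rows": [[0,-0.01,0,0,0,0],[0,-0.015,0,0,0,0],[0,-0.015,0,0,0,0],[0,-0.015,0,0,0,0],[0,-0.015,0,0,0,0],[0,-0.015,0,0,0,0]], "jaw": 0.015}}

```text
clock: 19.48
tcp_pos: [0.5558, -0.2795, 0.1415]
orientation: [0.001, -0.048, 0.999, 0.0]
wrist_force: [-1.0, 4.7, 10.6]
finger_gap: 0.0421
grip_force: 10.6
```

```bash
python3 m.py; python3 -c "from h import *;rep();lid()"
```

```text
(array([313.44, 188.96]), array([326.94, 188.62]), 156.0, 2843, np.float64(61.23))
(array([313.58, 189.09]), array([325.23, 188.8 ]), 170.0, 2847, np.float64(53.49))
(array([313.38, 189.08]), array([325.06, 188.76]), 166.0, 2885, np.float64(53.58))
-135 step2 ..................................RRRRRRRRR..YYYYYYYYYYYYY
[-2.   4.8  9.6] [ 0.5558 -0.2795  0.1415] 0.0424 10.6 19.58
lid [(170, array([313.5, 189.2]))]
```

```bash
python3 -c "
from workcell import env;print(env.hand_in())"
```

```text
the job is handed in; nothing more can be done
None
```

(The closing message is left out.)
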